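Pry the retaining ring off the bottle stand's spindle

ROBOT

A 7-joint arm with a two-finger parallel gripper is mounted at the origin on the work surface. World frame = base frame: x ahead of the robot, y to its left, z up, the work surface at z = 0. Lengths are in m, angles in rad, forces in N, time in s.
With the tool pointing down it reaches from about 0.425 to 0.925 m from the base axis. Payload 6.8 kg.
Tool frame: the origin (TCP) lies on the centre line of the jaws, within the pads' length; the fingertips stand 11 mm ahead of it and the grasp point (between the pads) lies 8 mm behind it (manip.tips_ahead is the distance from the TCP to the fingertips, in m); z points along the fingers, y is the line along which they close (so a half turn about z gives the same grasp; the last joint's range is limited). The gripper opens to 85 mm and grips with 20 to 120 N. Pads are 22 mm wide; open, the fingers measure 114 mm over their backs; the gripper's body (76 mm by 85 mm) begins 54 mm behind the grasp point. The pads swing forward as they close: fully open they stand 13 mm farther back than shut.
Start: joints at [-1.213, 0.477, 0.022, 1.555, -0.011, 1.109, -0.083], TCP at [0.303, 0.603, 0.242] pointing down, gripper open.
Joint ranges: [-2.96, 2.96], [-0.34, 2.1], [-1.41, 1.46], [0.24, 2.44], [-1.37, 4.51], [0.17, 1.92], [-2.96, 2.96]. Speed limits (rad/s): [2.39, 2.39, 3.14, 3.14, 3.14, 3.14, 3.14].

INTERFACE

Orientations are given as a unit quaternion [w, x, y, z].
In Python, from bench import manip gives the robot as it stands.
- The arm moves only by the tool arm_command, never from a script. Its argument "series" is a list of rows, each an object with "delta_rot": the turn, a rotation vector about the tool's x, y, z in degrees, a list of three; "travel": the shift along the tool's x, y, z in mm, a list of three; "jaw": the closure, from 0 (fully open) to 1 (shut). A call has 1 to 10 rows; each row shifts and turns the commanded pose from where the row before left it, along the tool's axes as they then stand; what a row does not reach is not made up. A row lasts 1/12 s, in which the tool goes at most 41.7 mm and 7.16 degrees, less where a joint would pass 70% of its speed; a pose out of reach is approached as far as the arm can. A call with a gripper value outside its range is refused whole. The fingers move at their own pace and stop on an object; "squeeze" is the grip in N (left out, the last holds). Time passes only in rows, so rows that do not move let the fingers close. It gives the time, the measured TCP pose, the force, the opening and the grip force at its end, in the units of the state.
- manip.sense(): the state, without advancing time (a new reading comes with each control period).
- manip.snapshot(name): name is "side" or "top"; returns the picture (480x640x3 uint8, blue, green, red); there is no depth.
- manip.camera_info(name): a dict with "intrinsics" (3x3 intrinsics, pixels), "R" (3x3) and "t" (3): a world point X has camera coordinates R X + t. Camera axes: x right, y down, z forward; pixel columns grow to the right and rows downward; lengths in m; the calibration is good to about 2 mm. A picture is of the moment at which its call begins. camera_info takes no time and is no camera call.
- manip.sign_off(): hands the job in; it is judged then, once.
The state is a dict: "time": time; "q": joint angles; "dq": joint speeds; "effort": joint torques, N m; "tool_pos": TCP position; "orientation": TCP orientation; "ft_force": force on the tool from outside, world axes, zero at the start; "wrist_torque": the same for the moment, N m; "gripper_width": finger opening in m; "finger_force": force on a finger pad.
Only numpy, scipy, OpenCV 4.12 (cv2) and the standard library are available. Lean on these libraries where they do the work, as an engineer would, in place of code of your own. Each camera call takes 0.05 s, during which the arm holds its last target. There are 200 camera calls.

TASK

Take the hooked pick by its handle, seat its hook in the eye of the sprung steel ring on the revolving stand's spindle, and pull the ring out of its groove so that it lies loose on the stand's raised middle. Let the hook only rest lightly on the stand so the lacquer is not dented, pull without tearing, and touch the ring with nothing but the pick. Then lay the pick down on the sideboard, leaving the glasses and everything else where they are.

Things in the scene. Friction and masses are not known exactly. Their poses are not given: they have to be found in the camera images.
- pick_mid (a point): Hooked pick, 113 mm long, 90 g, resting on the sideboard, hook down. Point: centre of its flat-sided dark wood handle (70 long, 18 wide, 30 high; 15 mm above the surface at the start). x along the handle to the hook, z up. A steel shank 5 mm thick leaves the handle's front at x +35, z +7 mm from here, runs level to x +75 and turns straight down 19 mm.
- pick_tip (a point): Lowest point of the pick's hook: a 5 mm thick end, rounded as a ball, 75 mm ahead (x) of pick_mid and 12 mm below it, so 3 mm higher than the handle's underside. Axes as pick_mid. The hook must go right down into the eye: higher up, its rounded end rides over the bar when pulled. Held loosely, the pick pivots under the pull; when the ring lets go the hook springs back.
- ring_center (a point): Sprung steel ring, 3 mm thick, flat in the spindle's groove at the start. Point: centre of its round opening, half thickness. -x (towards the eye) is the way it is pulled off; +x is its open mouth. Two sprung jaws (30 mm across, ending 14 mm to +x) clasp the neck; pulled to -x they resist with up to 18 N, then let go after about 15 mm and the pull drops away. Slippery; 1 mm of play.
- ring_eye (a point): Centre of the ring's eye at the ring's top face: a hole 8 mm long (x) and 12 mm wide (y) right through the ring, 18.8 mm to the -x side of ring_center; axes as ring_center. Its outer bar, which the hook pulls, begins 4 mm to -x of this point and is 4 mm wide; the bar on its other side is as wide. 3 mm below this point is the top of the stand's boss.
- spindle (a point): Fixed revolving stand. Point: on the spindle's axis, level with the top of its boss (raised dark wood middle, 90 mm diameter, 60 to 70 mm high; the ring lies on it; the lacquer dents if pressed with over 8 N). Turntable 25 mm lower, 250 mm diameter; tumblers 85 mm high on it at about x +45, y +/-75. Neck 20 mm diameter, 6.5 high; head 28 mm diameter, 10 high. Axes as the ring's within 0.12 rad.
There are look-alikes about, which are no part of the job. Several things look just like the part that bears pick_mid: the one meant starts farthest to the robot's left.

How it is judged:
By the outcome, as a careful person would: the job done as asked, in the order asked, and still so for the second after the job is handed in, with the robot touching nothing.
It also fails if it takes over 58 s, if anything falls off the work surface, if the arm or the gripper's body presses on something with over 40 N, if the wrist force passes 120 N, or if a joint passes its speed limit or range.

## Working session

There is one attempt and no reset: what is moved stays moved. The work goes in short steps, Python scripts to look and compute and a tool call to move; the robot and the scene stay as the last step left them, time stands still between calls to the robot, and variables do not carry over. Pictures are saved under pics/ and viewed, at most 13 in all, crops included, and the job is handed in when it is done.

Besides the shell and the picture viewer there is one more tool, called by a JSON object that holds its "api" and its "payload", one argument or row to a line. arm_command: Moves the arm, as the interface text tells. Its arguments: {"type":"object","properties":{"series":{"type":"array","items":{"type":"object","properties":{"delta_rot":{"type":"array","items":{"type":"number"}},"travel":{"type":"array","items":{"type":"number"}},"jaw":{"type":"number"}}}},"squeeze":{"type":"number"}},"required":["series"]}

```bash
mkdir -p pics; ls; cat > h.py <<'E'
import numpy as np, cv2
from bench import manip
def cam(n):
    c=manip.camera_info(n); return np.array(c["intrinsics"]),np.array(c["R"]),np.array(c["t"])
def ray(n,u,v,z):
    K,R,t=cam(n); o=-R.T@t; d=R.T@np.linalg.solve(K,[u,v,1.]); return o+d*(z-o[2])/d[2]
def proj(n,X):
    K,R,t=cam(n); p=K@(R@np.array(X)+t); return p[:2]/p[2]
def tri(a,pa,b,pb):
    A=[];r=[]
    for n,p in((a,pa),(b,pb)):
        K,R,t=cam(n);o=-R.T@t;d=R.T@np.linalg.solve(K,[p[0],p[1],1.]);d/=np.linalg.norm(d)
        P=np.eye(3)-np.outer(d,d);A.append(P);r.append(P@o)
    return np.linalg.lstsq(np.vstack(A),np.hstack(r),rcond=None)[0]
E
python3 - <<'E'
from h import *
for n in("top","side"):
    cv2.imwrite(f"pics/{n}0.png",manip.snapshot(n)); K,R,t=cam(n); print(n,K[0,0],K[0,2],K[1,2],-R.T@t,R.tolist())
s=manip.sense();print(s)
E
```

```text
pics
top 433.4686723582358 316.71794153811663 232.64735066115915 [ 0.49161163 -0.03386237  0.79790842] [[-0.00021072474974873488, -0.9999746580868354, -0.007116092972730027], [-0.9972973059867726, 0.0007329788795837745, -0.07346799448391117], [0.07347134861022872, 0.007081378826102877, -0.9972721870218362]]
side 451.79417690804485 316.62178110697704 240.81048891572442 [ 0.25034145 -0.46774036  0.6536968 ] [[0.8415736892189747, -0.5400944367950906, -0.007192006490439213], [-0.396597562500993, -0.6088283448093853, -0.68705052214152], [0.36669346739836467, 0.5810559748420615, -0.7265740533955959]]
{'time': 0.1, 'q': array([-1.21309652,  0.47772906,  0.02234524,  1.55633041, -0.01150437,
        1.10928429, -0.08310965]), 'dq': array([ 9.58235852e-04, -7.74585563e-05,  4.92587147e-04, -3.14436604e-03,
       -1.11048252e-03, -2.77987300e-03,  6.68832801e-04]), 'effort': array([ 3.20845174e-03, -5.97761893e+01,  1.61321349e+00, -2.81957334e+01,
        1.28170423e-02,  5.01875445e-03,  1.85188730e-05]), 'tool_pos': array([0.30295061, 0.60263561, 0.24142453]), 'orientation': array([-1.30753542e-04,  2.30796930e-01,  9.73001603e-01, -8.00865638e-04]), 'ft_force': array([ 0.10250129,  1.19668692, -0.03532033]), 'wrist_torque': array([-0.03899822,  0.02695318,  0.03646285]), 'finger_force': 0.0, 'gripper_width': 0.08533051373257575}
```

View pics/top0.png

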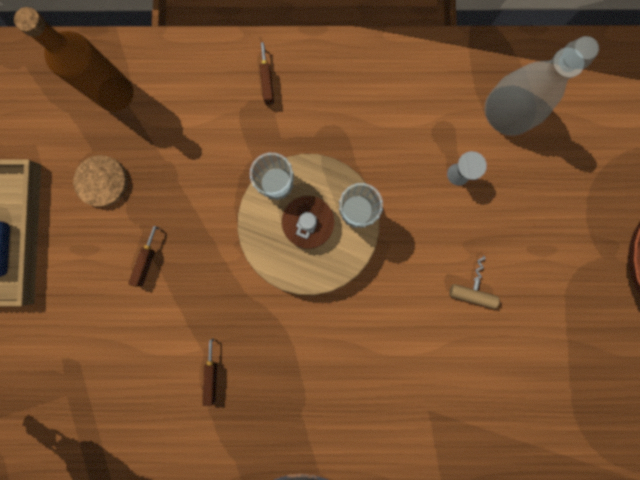

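View pics/side0.png

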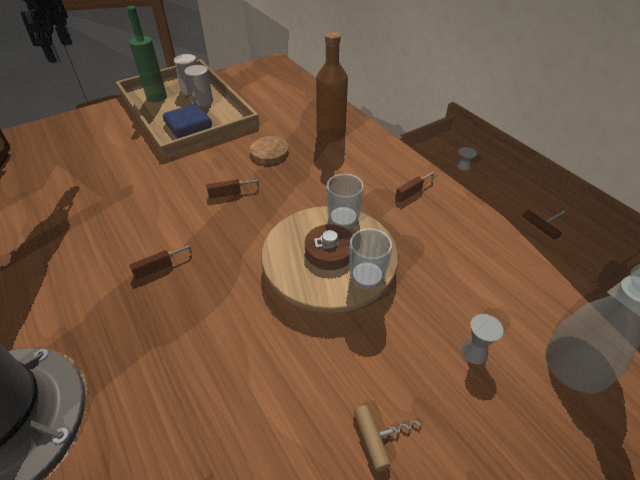

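The target pick (farthest left) has its handle near (142,268) in top and (223,188) in side. The spindle head is near (307,220) in top and (330,239) in side. The eye is to its lower left.

```bash
python3 - <<'E'
from h import *
T=cv2.imread("pics/top0.png");S=cv2.imread("pics/side0.png")
def c(I,x,y,w,h,k): return cv2.resize(I[y:y+h,x:x+w],None,fx=k,fy=k,interpolation=cv2.INTER_CUBIC)
a=c(T,280,194,50,50,8)[:300,:400]; 
A=np.hstack([c(T,282,200,50,37,8)[:296],c(S,300,220,50,37,8)[:296]])
B=np.hstack([c(T,115,222,66,49,6)[:294,:396],c(S,200,170,67,49,6)[:294,:400]])
B=np.hstack([c(T,120,222,50,70,4),c(S,200,165,75,47,8)[:280,:600]])[:280,:800]
cv2.imwrite("pics/c1.png",np.vstack([A,B]))
E
```

```text
(no output)
```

View pics/c1.png

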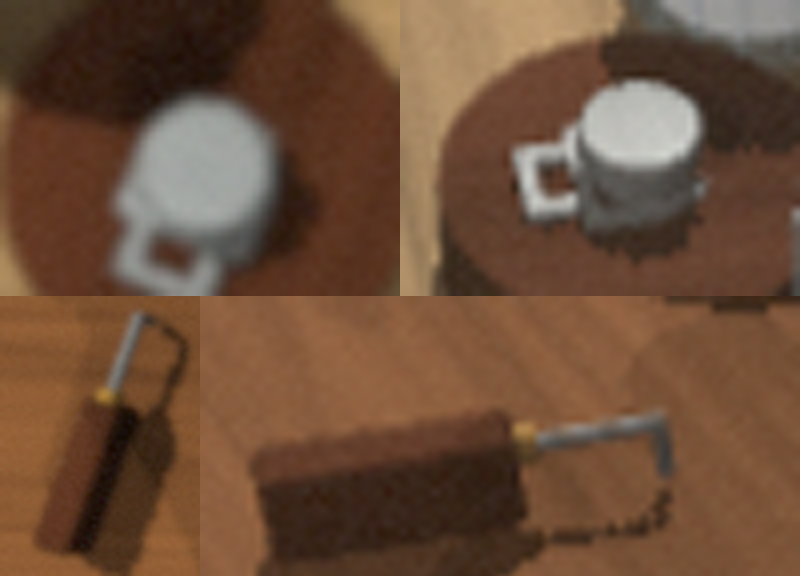

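The crop shows the eye at top (303.5,231.5) and side (318.8,242.9). The head centre is at top (307.9,220.4) and side (330.1,235.5). The pick handle's top face is centred at top (140.2,267), its hook bend is at top (155,227), and the tip is at side (258.4,187.2).

```bash
python3 - <<'E'
from h import *
h=tri("top",(307.4,219.9),"side",(329.6,235));print("headtop",h)
e=tri("top",(303,231),"side",(318.2,242.4));print("eye",e)
for z in(.063,.068,.073):
  print(z,"eye",ray("top",303,231,z),ray("side",318.2,242.4,z), "head",ray("top",307.4,219.9,z+.0135),ray("side",329.6,235,z+.0135))
a=ray("top",120+57/4,222+253/4,.03);b=ray("top",120+105/4,222+108/4,.03);print("rear,front",a,b,np.linalg.norm(a-b),(a+b)/2,np.degrees(np.arctan2(*(b-a)[1::-1])))
k=ray("top",154.7,226.8,.023);print("bend",k,np.degrees(np.arctan2(*(k-a)[1::-1])), ray("side",257.2,179.5,.023),"tip",ray("side",258.1,187,.004))
c=(a+b)/2
# side top-face corners
f=lambda x,y:(200+(x-200)/8-.5,165+(y-296)/8-.5)
for p in((512,412),(252,470),(525,430),(258,478),(250,450)): print(ray("side",*f(*p),.03))
# boss edge mask for boss height/center in top
I=cv2.imread("pics/top0.png")
E
```

```text
headtop [ 0.56491549 -0.01312307  0.08416732]
eye [ 0.54712028 -0.00492382  0.06828116]
0.063 eye [ 0.54858077 -0.00531098  0.063     ] [ 5.48711958e-01 -1.95051808e-04  6.30000000e-02] head [ 0.5661512  -0.01315781  0.0765    ] [ 0.56868371 -0.00677426  0.0765    ]
0.068 eye [ 0.54819318 -0.00550523  0.068     ] [ 0.54618638 -0.00415263  0.068     ] head [ 0.56563458 -0.01330131  0.0815    ] [ 0.56592605 -0.0107674   0.0815    ]
0.073 eye [ 0.54780558 -0.00569948  0.073     ] [ 0.5436608 -0.0081102  0.073    ] head [ 0.56511795 -0.01344481  0.0865    ] [ 0.5631684  -0.01476055  0.0865    ]
rear,front [0.45527899 0.29383931 0.03      ] [0.51927962 0.27442963 0.03      ] 0.06687911939259052 [0.48727931 0.28413447 0.03      ] -16.87115439764941
bend [0.55946405 0.2631427  0.023     ] -16.416843743878907 [0.55933716 0.26500189 0.023     ] tip [0.55804772 0.26240244 0.004     ]
[0.52244157 0.28083366 0.03      ]
[0.45297512 0.29683829 0.03      ]
[0.52199727 0.2718804  0.03      ]
[0.45299575 0.29284137 0.03      ]
[0.45587382 0.30498423 0.03      ]
```

```bash
cat >> h.py <<'E'
from scipy.spatial.transform import Rotation as Ro
def go(X,yaw,pitch_ref=True):
    """remaining travel (mm, tool axes) and turn (deg) to TCP X, pointing down with tool x at yaw deg"""
    s=manip.sense();w,x,y,z=s["orientation"];R=Ro.from_quat([x,y,z,w])
    c,n=np.cos(np.radians(yaw)),np.sin(np.radians(yaw))
    G=Ro.from_matrix(np.array([[c,n,0],[n,-c,0],[0,0,-1]]))
    d=np.array(X)-s["tool_pos"]
    print("t",s["time"],"turn",np.degrees((R.inv()*G).as_rotvec()).round(2),"travel now",(1e3*R.inv().apply(d)).round(1),"after turn",(1e3*G.inv().apply(d)).round(1))
E
python3 - <<'E'
from h import *
print(manip.tips_ahead, ray("side",153,98,.01),ray("side",333,140,0),ray("side",225,145,0.03))
go((.488,.2845,.09),163.5)
E
```

```text
0.011 [0.48820182 0.76315081 0.01      ] [0.8039264  0.32705639 0.        ] [0.5518818  0.41460178 0.03      ]
t 0.1 turn [ -0.09  -0.   -10.19] travel now [-308.2 -200.9  151.8] after turn [-267.8 -252.5  151.4]
```

{"api": "arm_command", "payload": {
  "series": [
    {"delta_rot": [0,0,-5.1],"travel": [0,0,0],"jaw": 0},
    {"delta_rot": [0,0,-5.1],"travel": [0,0,0],"jaw": 0},
    {"travel": [-26,-25,10],"delta_rot": [0,0,0],"jaw": 0},
    {"travel": [-26,-25,10],"delta_rot": [0,0,0],"jaw": 0},
    {"travel": [-26,-25,10],"delta_rot": [0,0,0],"jaw": 0},
    {"travel": [-26,-25,10],"delta_rot": [0,0,0],"jaw": 0},
    {"travel": [-26,-25,10],"delta_rot": [0,0,0],"jaw": 0},
    {"travel": [-26,-25,10],"delta_rot": [0,0,0],"jaw": 0},
    {"travel": [-26,-25,10],"delta_rot": [0,0,0],"jaw": 0},
    {"travel": [-26,-25,10],"delta_rot": [0,0,0],"jaw": 0}
  ]
}}

```text
time: 0.93
tool_pos: [0.4462, 0.3505, 0.1616]
orientation: [-0.0, 0.143, 0.99, -0.0]
ft_force: [0.9, -0.1, 0.6]
gripper_width: 0.0856
finger_force: 0.0
```

```bash
python3 -c "
from h import *
go((.488,.2845,.09),163.5)"
```

```text
t 0.9333 turn [-0.02 -0.01  0.02] travel now [-58.8 -51.4  71.6] after turn [-58.8 -51.4  71.6]
```

{"api": "arm_command", "payload": {
  "series": [
    {"travel": [-20,-17,18],"delta_rot": [0,0,0],"jaw": 0},
    {"travel": [-20,-17,18],"delta_rot": [0,0,0],"jaw": 0},
    {"travel": [-19,-17,18],"delta_rot": [0,0,0],"jaw": 0},
    {"travel": [0,0,16],"delta_rot": [0,0,0],"jaw": 0},
    {"travel": [0,0,0],"delta_rot": [0,0,0],"jaw": 0},
    {"travel": [0,0,0],"delta_rot": [0,0,0],"jaw": 0}
  ]
}}

```text
time: 1.43
tool_pos: [0.4871, 0.2865, 0.0916]
orientation: [-0.001, 0.143, 0.99, -0.001]
ft_force: [-0.1, 0.9, 0.6]
gripper_width: 0.0857
finger_force: 0.0
```

```bash
python3 - <<'E'
from h import *
go((.488,.2845,.014),163.5)
S=manip.snapshot("side");T=manip.snapshot("top")
cv2.imwrite("pics/p1.png",np.hstack([cv2.resize(S[100:240,150:290],None,fx=2.8,fy=2.8),cv2.resize(T[170:310,70:210],None,fx=2.8,fy=2.8)]))
E
```

```text
t 1.4333 turn [-0.09 -0.1   0.01] travel now [-1.6 -1.6 77.6] after turn [-1.4 -1.7 77.6]
```

View pics/p1.png

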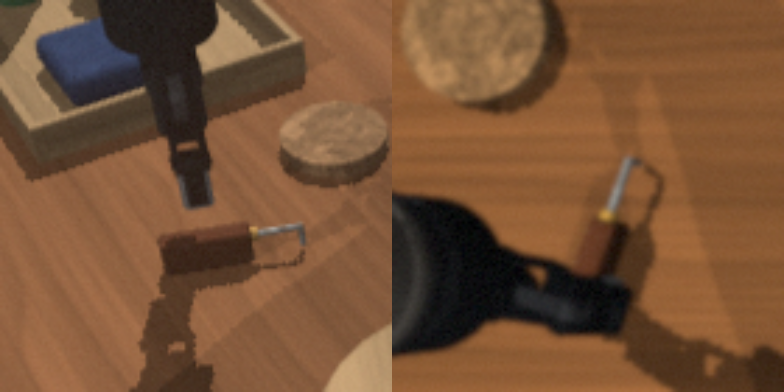

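The open jaws straddle the handle: the side crop shows a finger over its middle at (195,190). I'm descending now and closing.

{"api": "arm_command", "payload": {
  "series": [
    {"travel": [-1.5,-1.6,20],"delta_rot": [0,0,0],"jaw": 0},
    {"travel": [0,0,20],"delta_rot": [0,0,0],"jaw": 0},
    {"travel": [0,0,18],"delta_rot": [0,0,0],"jaw": 0},
    {"travel": [0,0,12],"delta_rot": [0,0,0],"jaw": 0.3},
    {"travel": [0,0,7],"delta_rot": [0,0,0],"jaw": 0.5},
    {"travel": [0,0,0],"delta_rot": [0,0,0],"jaw": 0.6},
    {"travel": [0,0,0],"delta_rot": [0,0,0],"jaw": 0.7},
    {"travel": [0,0,0],"delta_rot": [0,0,0],"jaw": 0.75}
  ],
  "squeeze": 30
}}

```text
time: 2.2
tool_pos: [0.4896, 0.2853, 0.0163]
orientation: [0.001, 0.143, 0.99, 0.001]
ft_force: [0.0, -0.4, 0.8]
gripper_width: 0.0256
finger_force: 0.0
```

```bash
python3 -c "
from h import *
go((.488,.2845,.014),163.5)"
```

```text
t 2.2 turn [0.08 0.06 0.02] travel now [ 1.3 -1.2  2.3] after turn [ 1.3 -1.2  2.3]
```

{"api": "arm_command", "payload": {
  "series": [
    {"travel": [0,-0.8,2],"delta_rot": [0,0,0],"jaw": 0.75},
    {"travel": [0,0,0],"delta_rot": [0,0,0],"jaw": 0.8},
    {"travel": [0,0,0],"delta_rot": [0,0,0],"jaw": 0.9},
    {"travel": [0,0,0],"delta_rot": [0,0,0],"jaw": 1},
    {"travel": [0,0,0],"delta_rot": [0,0,0],"jaw": 1},
    {"travel": [0,0,0],"delta_rot": [0,0,0],"jaw": 1},
    {"travel": [0,0,0],"delta_rot": [0,0,0],"jaw": 1}
  ],
  "squeeze": 110
}}

```text
time: 2.78
tool_pos: [0.4895, 0.2846, 0.0144]
orientation: [0.001, 0.143, 0.99, 0.001]
ft_force: [-0.6, 0.7, 6.6]
gripper_width: 0.0164
finger_force: 107.4
```

```bash
python3 - <<'E'
from h import *
s=manip.sense();print(s["tool_pos"],s["finger_force"],s["gripper_width"])
# target: tip 40 mm above eye. tip rel TCP: pick x=-tool x
go((.488,.2845,.014),163.5)
u=np.array([.925,-.379]);print("TCP over", np.array([.5475,-.0052])-.075*u)
x,y=np.array([.5475,-.0052])-.0735*u
go((x,y,.12),157.7)
E
```

```text
[0.48951048 0.28458586 0.01444726] 107.43856072425842 0.01637324016219107
t 2.7833 turn [0.11 0.07 0.01] travel now [ 1.4 -0.5  0.4] after turn [ 1.4 -0.5  0.4]
TCP over [0.478125 0.023225]
t 2.7833 turn [0.11 0.06 5.81] travel now [ -64.9 -253.8 -106. ] after turn [ -90.1 -246.1 -105.6]
```

{"api": "arm_command", "payload": {
  "series": [
    {"travel": [0,0,-15],"delta_rot": [0,0,0],"jaw": 1},
    {"travel": [0,0,-30],"delta_rot": [0,0,0],"jaw": 1},
    {"travel": [0,0,-30],"delta_rot": [0,0,2.9],"jaw": 1},
    {"travel": [0,-10,-30],"delta_rot": [0,0,2.9],"jaw": 1},
    {"travel": [-13,-35,0],"delta_rot": [0,0,0],"jaw": 1},
    {"travel": [-14,-38,0],"delta_rot": [0,0,0],"jaw": 1},
    {"travel": [-14,-38,0],"delta_rot": [0,0,0],"jaw": 1},
    {"travel": [-14,-38,0],"delta_rot": [0,0,0],"jaw": 1},
    {"travel": [-14,-38,0],"delta_rot": [0,0,0],"jaw": 1},
    {"travel": [-14,-38,0],"delta_rot": [0,0,0],"jaw": 1}
  ]
}}

```text
time: 3.62
tool_pos: [0.4762, 0.0329, 0.1186]
orientation: [0.0, 0.193, 0.981, 0.0]
ft_force: [0.9, 0.7, -1.2]
gripper_width: 0.0161
finger_force: 107.5
```

{"api": "arm_command", "payload": {
  "series": [
    {"travel": [-7,-11,0],"delta_rot": [0,0,0],"jaw": 1},
    {"travel": [0,0,0],"delta_rot": [0,0,0],"jaw": 1},
    {"travel": [0,0,0],"delta_rot": [0,0,0],"jaw": 1},
    {"travel": [0,0,0],"delta_rot": [0,0,0],"jaw": 1},
    {"travel": [0,0,0],"delta_rot": [0,0,0],"jaw": 1}
  ]
}}

```text
time: 4.03
tool_pos: [0.4792, 0.0237, 0.1183]
orientation: [-0.0, 0.192, 0.981, 0.0]
ft_force: [-0.2, 1.1, -1.1]
gripper_width: 0.0157
finger_force: 107.6
```

```bash
python3 - <<'E'
from h import *
go((.4795,.0227,.12),157.7)
S=manip.snapshot("side");T=manip.snapshot("top");cv2.imwrite("pics/s2.png",S);cv2.imwrite("pics/t2.png",T)
s=manip.sense();print(s["tool_pos"],s["ft_force"])
p=np.array([.5475,-.0052]);print(proj("side",(*p,.109)),proj("side",(*p,.069)),proj("top",(*p,.109)))
def c(I,x,y,w,h,k): return cv2.resize(I[y:y+h,x:x+w],None,fx=k,fy=k,interpolation=cv2.INTER_CUBIC)
cv2.imwrite("pics/p2.png",np.hstack([c(S,285,190,80,80,5),c(T,265,190,80,80,5)]))
E
```

```text
t 4.0333 turn [ 0.04 -0.01  0.17] travel now [-0.7 -0.8 -1.7] after turn [-0.7 -0.8 -1.7]
[0.4791385  0.02350559 0.11825636] [ 0.17801653  0.33116995 -0.57421936]
[319.06494592 226.0761415 ] [319.13841973 242.08060894] [301.81348924 229.447401  ]
```

View pics/p2.png

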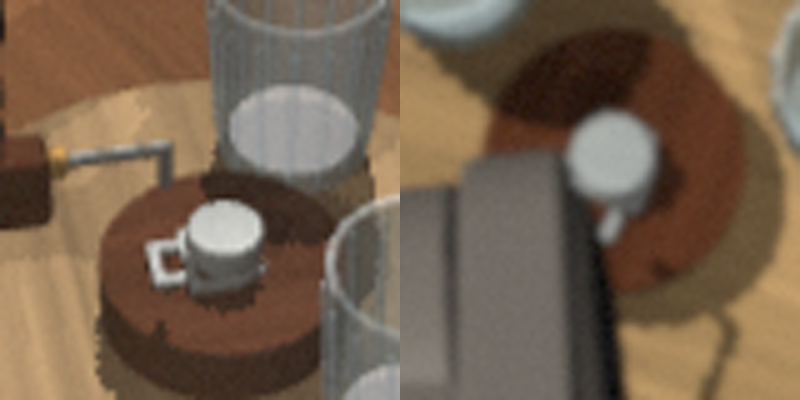

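The side crop shows the hook tip at pixel (317.9,226.7), above the eye at (317.9,242.5). The gripper hides the eye from the top camera. I'll touch the boss just outside the ring to find its height, then compare hook and eye in the side view.

```bash
python3 - <<'E'
from h import *
print("tip",ray("side",317.9,226.7,.1069),"eye",ray("side",317.9,242.5,.0675),ray("side",317.9,242.5,.0695))
E
```

```text
tip [ 0.54614477 -0.00360125  0.1069    ] eye [ 0.5458593  -0.00367062  0.0675    ] [ 0.54485104 -0.00525394  0.0695    ]
```

{"api": "arm_command", "payload": {
  "series": [
    {"travel": [6,0,0],"delta_rot": [0,0,0],"jaw": 1},
    {"travel": [7,0,8],"delta_rot": [0,0,0],"jaw": 1},
    {"travel": [0,0,10],"delta_rot": [0,0,0],"jaw": 1},
    {"travel": [0,0,9],"delta_rot": [0,0,0],"jaw": 1},
    {"travel": [0,0,5],"delta_rot": [0,0,0],"jaw": 1},
    {"travel": [0,0,0],"delta_rot": [0,0,0],"jaw": 1},
    {"travel": [0,0,0],"delta_rot": [0,0,0],"jaw": 1},
    {"travel": [0,0,0],"delta_rot": [0,0,0],"jaw": 1}
  ]
}}

```text
time: 4.8
tool_pos: [0.4674, 0.0268, 0.0863]
orientation: [0.0, 0.193, 0.981, -0.0]
ft_force: [0.1, 0.4, -0.8]
gripper_width: 0.0161
finger_force: 107.6
```

```bash
python3 - <<'E'
from h import *
S=manip.snapshot("side");T=manip.snapshot("top");cv2.imwrite("pics/s3.png",S)
s=manip.sense();print(s["tool_pos"],s["ft_force"])
def c(I,x,y,w,h,k): return cv2.resize(I[y:y+h,x:x+w],None,fx=k,fy=k,interpolation=cv2.INTER_CUBIC)
cv2.imwrite("pics/p3.png",np.hstack([c(S,290,215,50,50,8),c(T,275,205,50,50,8)]))
E
```

```text
[0.46753119 0.02687791 0.08657507] [ 0.59455559  0.04018824 -0.98520744]
```

View pics/p3.png

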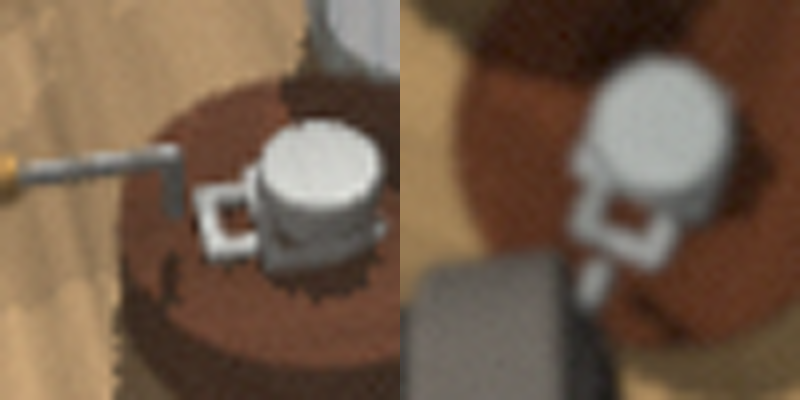

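Hook and eye both show now. In top they are at about (299.3,239) and (302.9,231.3), in side at (311.4,241.6) and (318.5,242.3). Next I'll feel for the boss.

```bash
python3 - <<'E'
from h import *
print("hook top",ray("top",299.25,239,.0955),"side",ray("side",311.4,241.6,.0752))
print("tcp+75",np.array([.4675,.0269])+.0735*np.array([.925,-.38]))
for z in(.067,.069,.071): print("eye",z,ray("top",302.9,231.25,z),ray("side",318.4,242.2,z))
E
```

```text
hook top [ 5.33038524e-01 -5.11201496e-04  9.55000000e-02] side [ 0.53357017 -0.00169851  0.0752    ]
tcp+75 [ 0.5354875 -0.00103  ]
eye 0.067 [ 0.54784666 -0.00529808  0.067     ] [ 0.54725518 -0.00314483  0.067     ]
eye 0.069 [ 0.54769279 -0.00537624  0.069     ] [ 0.54624302 -0.00472859  0.069     ]
eye 0.071 [ 0.54753891 -0.0054544   0.071     ] [ 0.54523087 -0.00631236  0.071     ]
```

{"api": "arm_command", "payload": {
  "series": [
    {"travel": [0,0,3],"delta_rot": [0,0,0],"jaw": 1},
    {"travel": [0,0,2],"delta_rot": [0,0,0],"jaw": 1},
    {"travel": [0,0,0],"delta_rot": [0,0,0],"jaw": 1}
  ]
}}

```text
time: 5.15
tool_pos: [0.4669, 0.0269, 0.081]
orientation: [-0.0, 0.193, 0.981, -0.0]
ft_force: [-0.5, 0.6, -0.5]
gripper_width: 0.0163
finger_force: 107.6
```

{"api": "arm_command", "payload": {
  "series": [
    {"travel": [0,0,1],"delta_rot": [0,0,0],"jaw": 1},
    {"travel": [0,0,0],"delta_rot": [0,0,0],"jaw": 1}
  ]
}}

```text
time: 5.32
tool_pos: [0.4671, 0.0269, 0.0802]
orientation: [-0.0, 0.193, 0.981, -0.0]
ft_force: [0.4, -1.0, -1.0]
gripper_width: 0.0163
finger_force: 107.6
```

{"api": "arm_command", "payload": {
  "series": [
    {"travel": [0,0,1],"delta_rot": [0,0,0],"jaw": 1},
    {"travel": [0,0,0],"delta_rot": [0,0,0],"jaw": 1}
  ]
}}

```text
time: 5.48
tool_pos: [0.4672, 0.0269, 0.0793]
orientation: [0.0, 0.193, 0.981, 0.0]
ft_force: [-0.6, -0.5, -0.4]
gripper_width: 0.0162
finger_force: 107.6
```

{"api": "arm_command", "payload": {
  "series": [
    {"travel": [0,0,0.7],"delta_rot": [0,0,0],"jaw": 1},
    {"travel": [0,0,0],"delta_rot": [0,0,0],"jaw": 1}
  ]
}}

```text
time: 5.65
tool_pos: [0.4673, 0.027, 0.0788]
orientation: [0.0, 0.193, 0.981, 0.0]
ft_force: [-1.3, 0.4, 2.4]
gripper_width: 0.0165
finger_force: 107.9
```

{"api": "arm_command", "payload": {
  "series": [
    {"travel": [0,0,-3],"delta_rot": [0,0,0],"jaw": 1},
    {"travel": [0,0,-3],"delta_rot": [0,0,0],"jaw": 1},
    {"travel": [-5,0.5,0],"delta_rot": [0,0,0],"jaw": 1},
    {"travel": [-5,0.5,0],"delta_rot": [0,0,0],"jaw": 1},
    {"travel": [-4.2,0.5,0],"delta_rot": [0,0,0],"jaw": 1},
    {"travel": [0,0,0],"delta_rot": [0,0,0],"jaw": 1},
    {"travel": [0,0,0],"delta_rot": [0,0,0],"jaw": 1},
    {"travel": [0,0,0],"delta_rot": [0,0,0],"jaw": 1}
  ]
}}

```text
time: 6.32
tool_pos: [0.4806, 0.0228, 0.0844]
orientation: [-0.0, 0.193, 0.981, -0.0]
ft_force: [-0.2, 0.2, -0.6]
gripper_width: 0.0161
finger_force: 107.5
```

```bash
python3 - <<'E'
from h import *
S=manip.snapshot("side");cv2.imwrite("pics/s4.png",S);T=manip.snapshot("top");cv2.imwrite("pics/t4.png",T)
s=manip.sense();print(s["tool_pos"],s["ft_force"])
def c(I,x,y,w,h,k): return cv2.resize(I[y:y+h,x:x+w],None,fx=k,fy=k,interpolation=cv2.INTER_CUBIC)
cv2.imwrite("pics/p4.png",np.hstack([c(S,300,220,40,40,10),c(T,280,205,40,40,10)]))
E
```

```text
[0.48052801 0.02291082 0.0844584 ] [-0.33932383  0.55449596 -1.23099444]
```

View pics/p4.png

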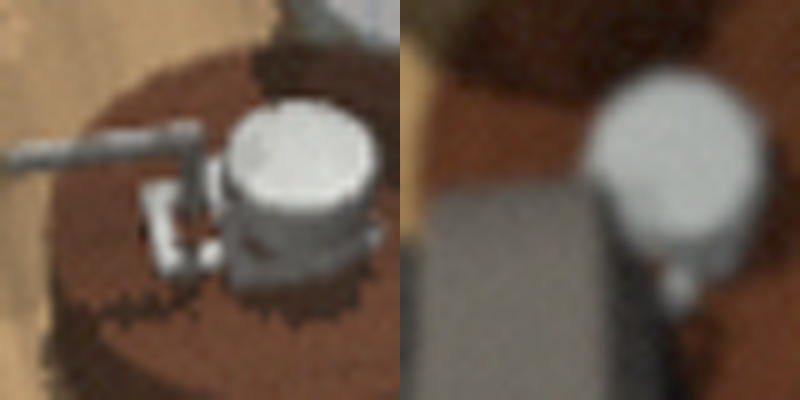

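The side crop shows the hook tip at about (318.5,240.7), which falls within the eye's columns (317–320) and slightly to the far side. I'm nudging y by -0.8 mm and lowering.

{"api": "arm_command", "payload": {
  "series": [
    {"travel": [0,-0.8,1],"delta_rot": [0,0,0],"jaw": 1},
    {"travel": [0,0,1],"delta_rot": [0,0,0],"jaw": 1},
    {"travel": [0,0,0.6],"delta_rot": [0,0,0],"jaw": 1},
    {"travel": [0,0,0],"delta_rot": [0,0,0],"jaw": 1}
  ]
}}

```text
time: 6.75
tool_pos: [0.4803, 0.0222, 0.0818]
orientation: [-0.0, 0.193, 0.981, -0.0]
ft_force: [-0.0, 1.3, -0.9]
gripper_width: 0.0166
finger_force: 107.5
```

{"api": "arm_command", "payload": {
  "series": [
    {"travel": [0,0,0.7],"delta_rot": [0,0,0],"jaw": 1},
    {"travel": [0,0,0],"delta_rot": [0,0,0],"jaw": 1}
  ]
}}

```text
time: 6.92
tool_pos: [0.4805, 0.0222, 0.0812]
orientation: [-0.0, 0.193, 0.981, -0.0]
ft_force: [-0.3, 0.4, -0.6]
gripper_width: 0.0161
finger_force: 107.5
```

{"api": "arm_command", "payload": {
  "series": [
    {"travel": [0,0,0.7],"delta_rot": [0,0,0],"jaw": 1},
    {"travel": [0,0,0],"delta_rot": [0,0,0],"jaw": 1}
  ]
}}

```text
time: 7.08
tool_pos: [0.4805, 0.0222, 0.0805]
orientation: [-0.0, 0.193, 0.981, -0.0]
ft_force: [-0.5, 0.6, 0.2]
gripper_width: 0.0161
finger_force: 107.5
```

{"api": "arm_command", "payload": {
  "series": [
    {"travel": [0,0,0.6],"delta_rot": [0,0,0],"jaw": 1},
    {"travel": [0,0,0],"delta_rot": [0,0,0],"jaw": 1}
  ]
}}

```text
time: 7.25
tool_pos: [0.4805, 0.0222, 0.0799]
orientation: [-0.0, 0.193, 0.981, -0.0]
ft_force: [0.8, 0.4, -1.2]
gripper_width: 0.0165
finger_force: 107.5
```

{"api": "arm_command", "payload": {
  "series": [
    {"travel": [0,0,0.5],"delta_rot": [0,0,0],"jaw": 1},
    {"travel": [0,0,0],"delta_rot": [0,0,0],"jaw": 1}
  ]
}}

```text
time: 7.42
tool_pos: [0.4806, 0.0222, 0.0795]
orientation: [0.0, 0.193, 0.981, 0.0]
ft_force: [0.9, 0.3, -0.6]
gripper_width: 0.0162
finger_force: 107.5
```

{"api": "arm_command", "payload": {
  "series": [
    {"travel": [0.5,0,0.4],"delta_rot": [0,0,0],"jaw": 1},
    {"travel": [0.7,0,0],"delta_rot": [0,0,0],"jaw": 1},
    {"travel": [0.7,0,0],"delta_rot": [0,0,0],"jaw": 1},
    {"travel": [0,0,0],"delta_rot": [0,0,0],"jaw": 1}
  ]
}}

```text
time: 7.75
tool_pos: [0.4788, 0.023, 0.0792]
orientation: [0.0, 0.193, 0.981, 0.0]
ft_force: [0.6, -0.9, 0.3]
gripper_width: 0.0162
finger_force: 107.6
```

{"api": "arm_command", "payload": {
  "series": [
    {"travel": [0.7,0,0],"delta_rot": [0,0,0],"jaw": 1},
    {"travel": [0.7,0,0],"delta_rot": [0,0,0],"jaw": 1},
    {"travel": [0.7,0,0],"delta_rot": [0,0,0],"jaw": 1},
    {"travel": [0,0,0],"delta_rot": [0,0,0],"jaw": 1}
  ]
}}

```text
time: 8.08
tool_pos: [0.4778, 0.0235, 0.0794]
orientation: [0.001, 0.193, 0.981, 0.0]
ft_force: [5.0, -1.9, -0.9]
gripper_width: 0.0159
finger_force: 107.5
```

{"api": "arm_command", "payload": {
  "series": [
    {"travel": [0.8,0,0.1],"delta_rot": [0,0,0],"jaw": 1},
    {"travel": [0.8,0,0.1],"delta_rot": [0,0,0],"jaw": 1},
    {"travel": [0.8,0,0],"delta_rot": [0,0,0],"jaw": 1},
    {"travel": [0,0,0],"delta_rot": [0,0,0],"jaw": 1}
  ]
}}

```text
time: 8.42
tool_pos: [0.4768, 0.0242, 0.0795]
orientation: [0.002, 0.194, 0.981, 0.0]
ft_force: [7.3, -3.2, -2.0]
gripper_width: 0.0164
finger_force: 107.4
```

{"api": "arm_command", "payload": {
  "series": [
    {"travel": [0.8,0,0],"delta_rot": [0,0,0],"jaw": 1},
    {"travel": [0.8,0,0],"delta_rot": [0,0,0],"jaw": 1},
    {"travel": [0.8,0,0],"delta_rot": [0,0,0],"jaw": 1},
    {"travel": [0,0,0],"delta_rot": [0,0,0],"jaw": 1}
  ]
}}

```text
time: 8.75
tool_pos: [0.4758, 0.0248, 0.0799]
orientation: [0.003, 0.194, 0.981, 0.001]
ft_force: [8.5, -4.2, -1.2]
gripper_width: 0.0155
finger_force: 107.4
```

```bash
cat >> h.py <<'E'
def tip():
    s=manip.sense();w,x,y,z=s["orientation"];R=Ro.from_quat([x,y,z,w])
    print("t",s["time"],"tip",(s["tool_pos"]+R.apply([-.0735,0,.0114])).round(4),"toolz",R.as_matrix()[:,2].round(4),"toolx",R.as_matrix()[:,0].round(4),"F",s["ft_force"].round(1))
E
python3 -c "
from h import *
tip();S=manip.snapshot('side');cv2.imwrite('pics/p5.png',cv2.resize(S[215:265,280:345],None,fx=10,fy=10,interpolation=cv2.INTER_CUBIC))"
```

```text
t 8.75 tip [ 0.5439 -0.0031  0.069 ] toolz [ 6.9e-03 -2.0e-04 -1.0e+00] toolx [-0.9249  0.3802 -0.0065] F [ 8.5 -4.2 -1.2]
```

View pics/p5.png

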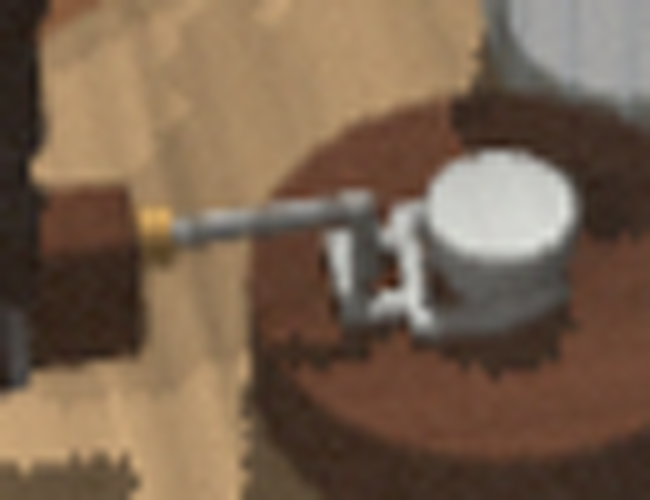

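The ring is moving out, but the tip has risen about 1.6 mm above the boss through arm compliance. I'll lower it and level the pick before pulling further.

{"api": "arm_command", "payload": {
  "series": [
    {"travel": [0,0,0.4],"delta_rot": [0,0.2,0],"jaw": 1},
    {"travel": [0,0,0.3],"delta_rot": [0,0.2,0],"jaw": 1},
    {"travel": [0,0,0],"delta_rot": [0,0,0],"jaw": 1}
  ],
  "squeeze": 120
}}

```text
time: 9.05
tool_pos: [0.4759, 0.0248, 0.0792]
orientation: [-0.0, 0.194, 0.981, 0.001]
ft_force: [8.4, -4.0, 0.7]
gripper_width: 0.0163
finger_force: 118.0
```

```bash
python3 -c "
from h import *
tip()"
```

```text
t 9.05 tip [ 0.5439 -0.0031  0.0678] toolz [ 2.0e-04  2.6e-03 -1.0e+00] toolx [-9.249e-01  3.803e-01  8.000e-04] F [ 8.4 -4.   0.7]
```

{"api": "arm_command", "payload": {
  "series": [
    {"travel": [0.8,0,0.1],"delta_rot": [0,0.05,0],"jaw": 1},
    {"travel": [0.8,0,0.1],"delta_rot": [0,0.05,0],"jaw": 1},
    {"travel": [0.8,0,0.1],"delta_rot": [0,0.05,0],"jaw": 1},
    {"travel": [0,0,0],"delta_rot": [0,0,0],"jaw": 1}
  ]
}}

```text
time: 9.38
tool_pos: [0.4751, 0.0254, 0.0794]
orientation: [0.0, 0.194, 0.981, 0.002]
ft_force: [11.7, -5.4, -0.8]
gripper_width: 0.0161
finger_force: 118.0
```

```bash
python3 -c "
from h import *
tip()"
```

```text
t 9.3833 tip [ 0.5431 -0.0025  0.068 ] toolz [ 0.001   0.0034 -1.    ] toolx [-9.247e-01  3.807e-01  4.000e-04] F [11.7 -5.4 -0.8]
```

{"api": "arm_command", "payload": {
  "series": [
    {"travel": [0.8,0,0.15],"delta_rot": [0,0.07,0],"jaw": 1},
    {"travel": [0.8,0,0.15],"delta_rot": [0,0.07,0],"jaw": 1},
    {"travel": [0.8,0,0.1],"delta_rot": [0,0.07,0],"jaw": 1},
    {"travel": [0.8,0,0.1],"delta_rot": [0,0.07,0],"jaw": 1},
    {"travel": [0,0,0],"delta_rot": [0,0,0],"jaw": 1}
  ]
}}

```text
time: 9.8
tool_pos: [0.4739, 0.0263, 0.0794]
orientation: [-0.001, 0.194, 0.981, 0.003]
ft_force: [14.6, -7.3, -1.3]
gripper_width: 0.0159
finger_force: 118.0
```

```bash
python3 -c "
from h import *
tip()"
```

```text
t 9.8 tip [ 0.5419 -0.0017  0.0679] toolz [-1.0e-04  5.1e-03 -1.0e+00] toolx [-0.9244  0.3813  0.002 ] F [14.6 -7.3 -1.3]
```

{"api": "arm_command", "payload": {
  "series": [
    {"travel": [0.8,0,0.1],"delta_rot": [0,0.07,0],"jaw": 1},
    {"travel": [0.8,0,0.1],"delta_rot": [0,0.07,0],"jaw": 1},
    {"travel": [0.8,0,0.1],"delta_rot": [0,0.07,0],"jaw": 1},
    {"travel": [0,0,0],"delta_rot": [0,0,0],"jaw": 1}
  ]
}}

```text
time: 10.13
tool_pos: [0.4725, 0.0271, 0.0794]
orientation: [-0.002, 0.194, 0.981, 0.003]
ft_force: [16.0, -7.0, 0.0]
gripper_width: 0.0163
finger_force: 118.1
```

```bash
python3 -c "
from h import *
tip()"
```

```text
t 10.1333 tip [ 0.5404 -0.0009  0.0677] toolz [-0.0018  0.0066 -1.    ] toolx [-0.9244  0.3815  0.0042] F [16. -7.  0.]
```

{"api": "arm_command", "payload": {
  "series": [
    {"travel": [0.7,0,0],"delta_rot": [0,0,0],"jaw": 1},
    {"travel": [0.7,0,0],"delta_rot": [0,0,0],"jaw": 1},
    {"travel": [0.7,0,0],"delta_rot": [0,0,0],"jaw": 1},
    {"travel": [0,0,0],"delta_rot": [0,0,0],"jaw": 1}
  ]
}}

```text
time: 10.47
tool_pos: [0.4698, 0.0282, 0.0793]
orientation: [-0.002, 0.194, 0.981, 0.003]
ft_force: [14.0, -5.8, 2.6]
gripper_width: 0.0159
finger_force: 118.2
```

```bash
python3 -c "
from h import *
tip()"
```

```text
t 10.4667 tip [5.377e-01 3.000e-04 6.750e-02] toolz [-0.0033  0.0068 -1.    ] toolx [-0.9245  0.3811  0.0057] F [14.  -5.8  2.6]
```

{"api": "arm_command", "payload": {
  "series": [
    {"travel": [0.3,0,-0.4],"delta_rot": [0,-0.1,0],"jaw": 1},
    {"travel": [0.3,0,-0.4],"delta_rot": [0,-0.1,0],"jaw": 1}
  ]
}}

```text
time: 10.63
tool_pos: [0.4679, 0.0287, 0.0797]
orientation: [-0.002, 0.194, 0.981, 0.002]
ft_force: [10.3, -3.8, 0.3]
gripper_width: 0.0163
finger_force: 118.1
```

```bash
python3 -c "
from h import *
tip()"
```

```text
t 10.6333 tip [0.5358 0.0008 0.0679] toolz [-0.0029  0.0055 -1.    ] toolx [-0.9247  0.3807  0.0048] F [10.3 -3.8  0.3]
```

{"api": "arm_command", "payload": {
  "series": [
    {"travel": [0.2,0,-0.3],"delta_rot": [0,-0.15,0],"jaw": 1},
    {"travel": [0.2,0,-0.3],"delta_rot": [0,-0.15,0],"jaw": 1}
  ]
}}

```text
time: 10.8
tool_pos: [0.4644, 0.0295, 0.0795]
orientation: [-0.003, 0.194, 0.981, 0.001]
ft_force: [2.2, -1.0, 2.4]
gripper_width: 0.0161
finger_force: 118.3
```

```bash
python3 -c "
from h import *
tip()"
```

```text
t 10.8 tip [0.5323 0.0016 0.0677] toolz [-0.0044  0.0038 -1.    ] toolx [-0.925   0.3799  0.0055] F [ 2.2 -1.   2.4]
```

{"api": "arm_command", "payload": {
  "series": [
    {"travel": [0,0,-0.2],"delta_rot": [0,-0.3,0],"jaw": 1},
    {"travel": [0,0,0],"delta_rot": [0,0,0],"jaw": 1},
    {"travel": [0,0,0],"delta_rot": [0,0,0],"jaw": 1}
  ]
}}

```text
time: 11.05
tool_pos: [0.4618, 0.03, 0.0789]
orientation: [-0.002, 0.193, 0.981, 0.0]
ft_force: [0.2, -0.3, 4.2]
gripper_width: 0.0161
finger_force: 118.7
```

```bash
python3 -c "
from h import *
S=manip.snapshot('side');T=manip.snapshot('top')
c=lambda I,x,y: cv2.resize(I[y:y+50,x:x+50],None,fx=8,fy=8,interpolation=cv2.INTER_CUBIC)
cv2.imwrite('pics/p6.png',np.hstack([c(S,290,215),c(T,275,205)]));tip()"
```

```text
t 11.15 tip [0.5297 0.0021 0.0671] toolz [-0.0044  0.0018 -1.    ] toolx [-0.9254  0.3789  0.0048] F [-0.7  0.2  3.8]
```

View pics/p6.png

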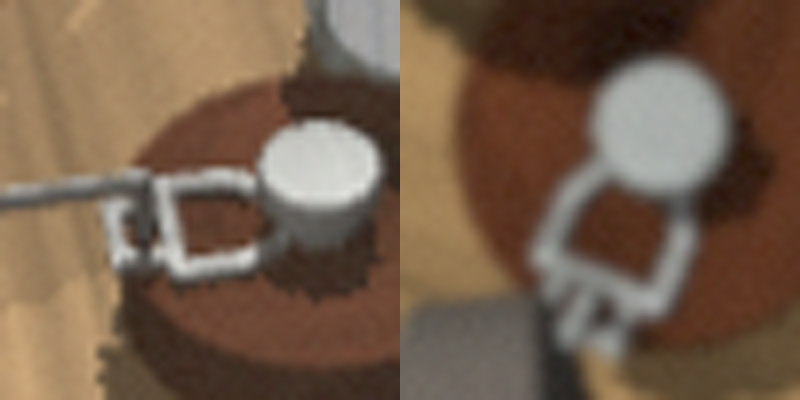

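The side and top crops show the ring pulled clear of the neck. Its eye is at the boss's edge, around side (307,243), and the pull force is about 0. I'm easing the hook back 1 mm and lifting it straight out.

{"api": "arm_command", "payload": {
  "series": [
    {"travel": [-0.6,0,-0.6],"delta_rot": [0,0,0],"jaw": 1},
    {"travel": [-0.6,0,-0.6],"delta_rot": [0,0,0],"jaw": 1},
    {"travel": [0,0,-1],"delta_rot": [0,0,0],"jaw": 1},
    {"travel": [0,0,-1.5],"delta_rot": [0,0,0],"jaw": 1},
    {"travel": [0,0,-2],"delta_rot": [0,0,0],"jaw": 1},
    {"travel": [0,0,-5],"delta_rot": [0,0,0],"jaw": 1},
    {"travel": [0,0,-10],"delta_rot": [0,0,0],"jaw": 1},
    {"travel": [0,0,-15],"delta_rot": [0,0,0],"jaw": 1},
    {"travel": [0,0,-20],"delta_rot": [0,0,0],"jaw": 1},
    {"travel": [0,0,0],"delta_rot": [0,0,0],"jaw": 1}
  ]
}}

```text
time: 11.98
tool_pos: [0.4656, 0.0293, 0.1381]
orientation: [0.001, 0.194, 0.981, 0.002]
ft_force: [0.4, 0.2, -0.9]
gripper_width: 0.0157
finger_force: 118.2
```

```bash
python3 -c "
from h import *
tip();go((.489,.285,.12),163.5)
S=manip.snapshot('side');T=manip.snapshot('top')
c=lambda I,x,y: cv2.resize(I[y:y+50,x:x+50],None,fx=8,fy=8,interpolation=cv2.INTER_CUBIC)
cv2.imwrite('pics/p7.png',np.hstack([c(S,290,215),c(T,275,205)]))"
```

```text
t 11.9833 tip [0.5336 0.0015 0.1267] toolz [ 0.0016  0.0028 -1.    ] toolx [-9.251e-01  3.798e-01 -4.000e-04] F [ 0.4  0.2 -0.9]
t 11.9833 turn [ 0.18  0.03 -5.82] travel now [ 75.4 245.3  18.8] after turn [ 50.2 251.8  18.1]
```

View pics/p7.png

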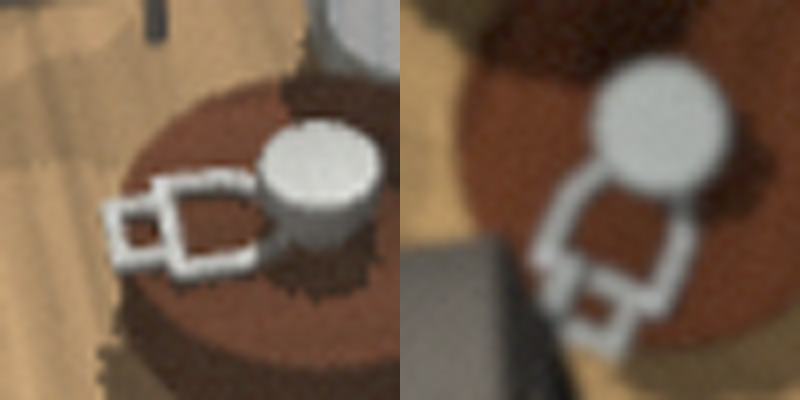

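The hook is out and the ring lies flat on the boss where it was left (eye at side (307,244)). I'm returning the pick to its original spot on the sideboard.

{"api": "arm_command", "payload": {
  "series": [
    {"travel": [0,30,0],"delta_rot": [0,0,-2.9],"jaw": 1},
    {"travel": [0,36,0],"delta_rot": [0,0,-2.9],"jaw": 1},
    {"travel": [9,38,0],"delta_rot": [0,0,0],"jaw": 1},
    {"travel": [9,38,0],"delta_rot": [0,0,0],"jaw": 1},
    {"travel": [9,38,5],"delta_rot": [0,0,0],"jaw": 1},
    {"travel": [9,38,10],"delta_rot": [0,0,0],"jaw": 1},
    {"travel": [9,30,10],"delta_rot": [0,0,0],"jaw": 1},
    {"travel": [0,0,10],"delta_rot": [0,0,0],"jaw": 1},
    {"travel": [0,0,0],"delta_rot": [0,0,0],"jaw": 1},
    {"travel": [0,0,0],"delta_rot": [0,0,0],"jaw": 1}
  ]
}}

```text
time: 12.92
tool_pos: [0.4942, 0.277, 0.0985]
orientation: [-0.003, 0.143, 0.99, -0.001]
ft_force: [0.8, -0.7, -1.7]
gripper_width: 0.0158
finger_force: 118.1
```

```bash
python3 -c "
from h import *
tip();go((.489,.285,.0145),163.5)"
```

```text
t 12.9167 tip [0.5646 0.2561 0.0866] toolz [-6.5e-03 -9.0e-04 -1.0e+00] toolx [-0.9589  0.2838  0.006 ] F [ 0.8 -0.7 -1.7]
t 12.9167 turn [-0.16 -0.34  0.01] travel now [ 6.7  6.5 84. ] after turn [ 7.2  6.2 84. ]
```

{"api": "arm_command", "payload": {
  "series": [
    {"travel": [3,3,20],"delta_rot": [-0.1,-0.3,0],"jaw": 1},
    {"travel": [3,3,20],"delta_rot": [0,0,0],"jaw": 1},
    {"travel": [0,0,18],"delta_rot": [0,0,0],"jaw": 1},
    {"travel": [0,0,12],"delta_rot": [0,0,0],"jaw": 1},
    {"travel": [0,0,7],"delta_rot": [0,0,0],"jaw": 1},
    {"travel": [0,0,3],"delta_rot": [0,0,0],"jaw": 1},
    {"travel": [0,0,0],"delta_rot": [0,0,0],"jaw": 1},
    {"travel": [0,0,0],"delta_rot": [0,0,0],"jaw": 1}
  ]
}}

```text
time: 13.58
tool_pos: [0.4918, 0.2856, 0.0206]
orientation: [0.001, 0.144, 0.99, 0.001]
ft_force: [0.2, -0.1, -0.0]
gripper_width: 0.0164
finger_force: 118.1
```

```bash
python3 -c "
from h import *
tip();go((.489,.285,.0145),163.5)"
```

```text
t 13.5833 tip [0.5623 0.2647 0.0093] toolz [ 0.0026  0.0022 -1.    ] toolx [-0.9586  0.2846 -0.0019] F [ 0.2 -0.1 -0. ]
t 13.5833 turn [ 0.17  0.11 -0.04] travel now [ 2.5 -1.4  6. ] after turn [ 2.5 -1.4  6.1]
```

{"api": "arm_command", "payload": {
  "series": [
    {"travel": [0,0,2],"delta_rot": [0.1,0.1,0],"jaw": 1},
    {"travel": [0,0,2],"delta_rot": [0,0,0],"jaw": 1},
    {"travel": [0,0,1],"delta_rot": [0,0,0],"jaw": 1},
    {"travel": [0,0,0],"delta_rot": [0,0,0],"jaw": 1}
  ]
}}

```text
time: 13.92
tool_pos: [0.4911, 0.2859, 0.0148]
orientation: [-0.0, 0.143, 0.99, 0.0]
ft_force: [1.1, 0.2, -0.5]
gripper_width: 0.0153
finger_force: 118.1
```

{"api": "arm_command", "payload": {
  "series": [
    {"travel": [0,0,0.6],"delta_rot": [0,0,0],"jaw": 1},
    {"travel": [0,0,0],"delta_rot": [0,0,0],"jaw": 1}
  ]
}}

```text
time: 14.08
tool_pos: [0.4911, 0.2859, 0.0145]
orientation: [-0.0, 0.143, 0.99, 0.0]
ft_force: [-0.9, -0.5, 1.8]
gripper_width: 0.0161
finger_force: 118.8
```

{"api": "arm_command", "payload": {
  "series": [
    {"travel": [0,0,0],"delta_rot": [0,0,0],"jaw": 0.75},
    {"travel": [0,0,0],"delta_rot": [0,0,0],"jaw": 0.6},
    {"travel": [0,0,0],"delta_rot": [0,0,0],"jaw": 0.4},
    {"travel": [0,0,0],"delta_rot": [0,0,0],"jaw": 0.3},
    {"travel": [0,0,0],"delta_rot": [0,0,0],"jaw": 0.3},
    {"travel": [0,0,-10],"delta_rot": [0,0,0],"jaw": 0.3},
    {"travel": [0,0,-30],"delta_rot": [0,0,0],"jaw": 0.2},
    {"travel": [0,0,-40],"delta_rot": [0,0,0],"jaw": 0.1},
    {"travel": [0,0,-40],"delta_rot": [0,0,0],"jaw": 0.1},
    {"travel": [0,0,0],"delta_rot": [0,0,0],"jaw": 0.1}
  ],
  "squeeze": 30
}}

```text
time: 14.92
tool_pos: [0.4954, 0.2882, 0.1426]
orientation: [0.004, 0.144, 0.99, 0.005]
ft_force: [1.4, 0.6, -0.1]
gripper_width: 0.0768
finger_force: 0.0
```

{"api": "arm_command", "payload": {
  "series": [
    {"travel": [15,35,-10],"delta_rot": [0,0,0],"jaw": 0.1},
    {"travel": [15,35,-10],"delta_rot": [0,0,0],"jaw": 0.1},
    {"travel": [15,35,0],"delta_rot": [0,0,0],"jaw": 0.1},
    {"travel": [0,0,0],"delta_rot": [0,0,0],"jaw": 0.1},
    {"travel": [0,0,0],"delta_rot": [0,0,0],"jaw": 0.1}
  ]
}}

```text
time: 15.33
tool_pos: [0.4764, 0.4024, 0.155]
orientation: [-0.0, 0.141, 0.99, 0.001]
ft_force: [-0.2, -1.2, -1.2]
gripper_width: 0.0772
finger_force: 0.0
```

```bash
python3 -c "
from h import *
S=manip.snapshot('side');T=manip.snapshot('top');tip()
cv2.imwrite('pics/p8.png',np.hstack([cv2.resize(S[140:290,180:405],None,fx=1.75,fy=1.75),cv2.resize(T[140:290,110:340],None,fx=1.75,fy=1.75)]))"
```

```text
t 15.4333 tip [0.5484 0.3774 0.143 ] toolz [-5.e-04 -3.e-04 -1.e+00] toolx [-9.588e-01  2.842e-01  4.000e-04] F [ 0.7 -0.2 -0. ]
```

View pics/p8.png

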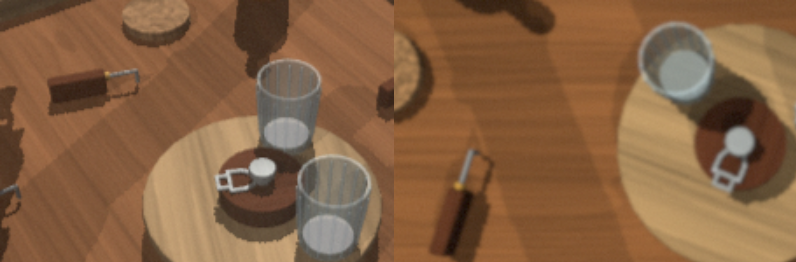

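The pick lies upright on the sideboard, its handle at side crop (77,85). The ring rests on the boss at side crop (235,180), both glasses are unmoved, and the gripper is clear.

```bash
python3 -c "
from bench import manip
print(manip.sign_off())"
```

```text
the job is handed in; nothing more can be done
None
```

The ring is out of its groove and lying loose on the stand's raised middle with its eye at the boss's edge, the pick is back on the sideboard about where it started, and I handed the job in at about 15.4 s with the glasses unmoved in the last picture; hook pressure on the stand read at most about 5 N and the pull peaked near 17.5 N.

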